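# Roll a silencer into its holding fixture and clamp it

## Robot

A 6-joint arm with a two-finger parallel gripper is mounted at the origin on the work surface. World frame = base frame: x ahead of the robot, y to its left, z up, the work surface at z = 0. Lengths are in mm, angles in rad, forces in N, time in s.
With the tool pointing down it reaches from about 350 to 975 mm from the base axis. Payload 7.1 kg.
Tool frame: the origin (TCP) lies midway between the tips of the shut fingers; the grasp point (between the pads) lies 19 mm behind it (ctrl.grip_point_offset is the distance from the TCP to the grasp point, in mm); z points along the fingers, y is the line along which they close (so a half turn about z gives the same grasp; the last joint's range is limited). The gripper opens to 88 mm and grips with 3 to 60 N. Pads are 20 mm wide; open, the fingers measure 115 mm over their backs; the gripper's body (75 mm by 178 mm) begins 61 mm behind the grasp point.
Start: joints at [1.167, 0.423, 1.63, -0, 1.089, -0.019], TCP at [234.576, 579.292, 222.675] pointing down, gripper open.
Joint ranges: [-3, 3], [-0.9, 2.11], [0.09, 2.58], [-1.31, 4.45], [0.11, 2.69], [-2.54, 2.54]. Speed limits (rad/s): [2.39, 2.39, 3.01, 3.14, 3.14, 3.14].

## Interface

Orientations are given as a rotation vector (axis times angle).
In Python, from workcell import get_obs, optics, close_job, spotter, ctrl gives the robot as it stands. The module is installed in compiled form; this text tells all that it offers.
- The arm moves only by the tool move_arm, never from a script. Its argument "rows" is a list of rows, each a list of 5 numbers: the shift along the tool's x, y, z in cm, then the turn about the tool's z in degrees, then the opening in per cent of the stroke, from 0 (shut) to 100 (fully open). A call has 1 to 10 rows; each row shifts and turns the commanded pose from where the row before left it, along the tool's axes as they then stand; what a row does not reach is not made up. A row lasts 1/8 s, in which the tool goes at most 62.5 mm and 10.7 degrees, less where a joint would pass 70% of its speed; a pose out of reach is approached as far as the arm can. A call with a gripper value outside its range is refused whole. The fingers move at their own pace and stop on an object; the grip force is fixed at half the most. Time passes only in rows, so rows that do not move let the fingers close. It gives the time, the measured TCP pose, the force, the opening and the grip force at its end, in the units of the state.
- get_obs(): the state, without advancing time (a new reading comes with each control period).
- optics.get_image(name): name is "scene" or "top" or "wrist"; returns the picture (480x640x3 uint8, blue, green, red); there is no depth.
- optics.calibration(name): a dict with "camera_matrix" (3x3 intrinsics, pixels), "xyz" and "orientation" of the camera in the world. Camera axes: x right, y down, z forward; pixel columns grow to the right and rows downward; lengths in mm; the calibration is good to about 2 mm. A picture is of the moment at which its call begins: read the wrist's pose just before it. calibration takes no time and is no camera call; for the wrist camera it gives the pose at the moment of the call.
- close_job(): hands the job in; it is judged then, once.
Trained networks look in the newest picture that a camera, given by its name, has taken for a name from the list of things; names that differ only in an ending like _2 or _b are one class to them, and where a whole thing is asked for, a point or a joint stands for the part that bears it (a point fixed in the world has none). Each returns a list of dicts, best first, with "conf" (0 to 1); they miss things now and then, are a little off and sometimes report something else, mostly with a low value. They report only what shows in the picture. A call takes as long as a camera call. They do not tell look-alikes from the thing itself.
- spotter.find_in(camera, label): "point" ([column, row] in pixels, amid what is visible of it).
- spotter.regions_of(camera, label): "region" (480x640 bool, what is visible of it) and "point" ([column, row] in pixels, amid what is visible of it).
The state is a dict: "t": time; "qpos": joint angles; "qvel": joint speeds; "joint_torque": joint torques, N m; "ee_pos": TCP position; "orientation": TCP orientation; "ft_force": force on the tool from outside, world axes, zero at the start; "moment": the same for the moment, N m; "width": finger opening in mm; "grasp_force": force on a finger pad.
Only numpy, scipy, OpenCV 4.12 (cv2) and the standard library are available. Lean on these libraries where they do the work, as an engineer would, in place of code of your own. Each camera call takes 0.05 s, during which the arm holds its last target. There are 200 camera calls.

## Task

Roll the loose silencer up the ramp into the V of the holding fixture, so that it lies down in the V, square to it and with the clamp over the middle of its length; keep it in hand, so that it neither runs away nor gets dented. Then swing the raised handle of the toggle clamp back and down until it lies level, past its dead centre, so that the clamp locks down on the silencer. Do not disturb the other things on the bench.

Things in the scene. Friction and masses are not known exactly. Their poses are not given: they have to be found in the camera images.
- silencer_center (a point): Centre of the silencer: a plain metal cylinder (exhaust can), 110 mm in diameter, 190 mm long, 0.6 to 0.95 kg, loose on its side. Too fat to grip. It rolls square to its axis: pushed off its middle it turns, askew it drifts sideways; fingers at or above axis height drag on it. x lies along its axis, so yaw is the axis's heading. End collars: +x 60 mm across, 10 long; -x 48 mm, 8 long.
- fixture: Holding fixture, fixed to the bench. Origin on the bench under the bottom of the V; x along the V (the seated silencer's axis), roll-in direction +y, z up. Two black plastic rails 32 mm wide, at x = -55 and +55 mm. The V is 6 mm high at y = 0 and 16 mm at y = -35 and +35 mm; behind it a steep back stop to y = 68, z = 55 mm. Base plate: x = -95 to 95, y = -40 to 145 mm, 6 mm thick.
- ramp_foot (a point): Foot of the rails' ramp, midway between them: at x = 0, y = -175 mm of the fixture, on the bench. From here the ramp rises evenly towards the fixture's +y to the crest, 16 mm high, at y = -35 mm, just before the V. A silencer let go on the ramp rolls back down. Axes as the fixture's.
- clamp_base (a point): Top of the aluminium column that carries the toggle clamp: x = 0, y = 112 mm, z = 90 mm of the fixture; the column is 60 mm wide in x, 55 mm in y. On it stand the clamp's side plates (35 mm wide in x, y = 85 to 131 mm, up to z = 173 mm). Open, the clamp's arm stands up in the plane x = 0, to 235 mm high, between y = 45 and 110 mm. Axes as the fixture's.
- seat (a point): Where the silencer's centre must come to lie: on the fixture's x = y = 0, 63.2 mm above the bench. Axes as the fixture's.
- clamp_handle (a joint): Handle's angle above level (rad): 0 = level, pointing to the fixture's +y, locked; starts raised, about 1.25. Turning it to 0 swings the arm down and its pad onto the silencer's top at x = 0. It stays where it is left (2 N at the tip moves it); from 0.35 rad down the load grows to 5 N as the pad is squeezed, then fades to dead centre, about 0.12 rad, past which it goes to its stop at 0 and locks.
- handle_tip (a point): Free end of the clamp's handle, a black rubber grip 18 mm in diameter and 84 mm long to this tip. y points along the handle, outward from its pivot. At the start the tip is about 273 mm above the bench; locked, 164 mm.
- handle_pivot (a point): Pivot of the handle: at x = 0, y = 119 mm, z = 164 mm of the fixture, 115 mm from the handle's tip; the pivot's axis is the fixture's x. Axes as the fixture's.
- pad: Rubber pad under the end of the clamp's arm, 22 mm in diameter, sprung (12 mm travel, 1.5 N per mm); origin at the centre of its pressing face.
- aerosol_mid (a point): Middle of an aerosol can, 58 mm in diameter, 190 mm high, standing on the bench. Leave alone.
- cleaner_mid (a point): Middle of a dark bottle, 60 mm in diameter, 170 mm high, standing. Leave alone.
- threadlock_mid (a point): Middle of a small grey bottle, 44 mm in diameter, 100 mm high, standing. Leave alone.
- end_cap_mid (a point): Middle of a round metal end cap lying flat, 110 mm in diameter, 36 mm high. Leave alone.
- strap_mid (a point): Middle of a flat-lying metal strap ring, 124 mm in diameter, 22 mm high. Leave alone.
- spanner: A spanner lying on the bench, about 180 mm long along its x, 10 mm high. Leave alone.
- driver: A screwdriver lying on the bench, about 200 mm long along its x, 30 mm high. Leave alone.
Not all that is in view belongs to the job. Leave any red look-alike of the part that bears silencer_center alone.

How it is judged:
By the outcome, as a careful person would: the job done as asked, in the order asked, and still so for the second after the job is handed in, with the robot touching nothing.
It also fails if it takes over 72 s, if anything falls off the work surface, if the arm or the gripper's body presses on something with over 40 N, if the wrist force passes 120 N, or if a joint passes its speed limit or range.

## Working session

There is one attempt and no reset: what is moved stays moved. The work goes in short steps, Python scripts to look and compute and a tool call to move; the robot and the scene stay as the last step left them, time stands still between calls to the robot, and variables do not carry over. Pictures are saved under pics/ and viewed, at most 11 in all, crops included, and the job is handed in when it is done.

Besides the shell and the picture viewer there is one more tool, called after "Emit:" as name([rows], argument=value, ...), one row to a line, values as JSON. move_arm: Moves the arm, as the interface text tells. Its arguments: {"type":"object","properties":{"rows":{"type":"array","items":{"type":"array","items":{"type":"number"}}}},"required":["rows"]}

```bash
mkdir -p pics; cat > h.py <<'E'
import numpy as np, cv2
from scipy.spatial.transform import Rotation as R
from workcell import get_obs, optics, spotter, ctrl
def cal(n):
    c=optics.calibration(n); K=np.array(c["camera_matrix"]); o=np.array(c["orientation"])
    M=R.from_rotvec(o).as_matrix() if o.size==3 else (o if o.shape==(3,3) else None)
    return K,np.array(c["xyz"]),M
def onz(n,uv,z):
    K,p,M=cal(n); d=M@np.linalg.solve(K,[uv[0],uv[1],1]); return p+d*(z-p[2])/d[2]
def proj(n,P):
    K,p,M=cal(n); q=(np.atleast_2d(P)-p)@M@K.T; return q[:,:2]/q[:,2:]
E
python3 - <<'E'
from h import *
o=get_obs(); print({k:np.round(v,3) for k,v in o.items()})
for n in ("scene","top"):
    cv2.imwrite(f"pics/{n}0.png",optics.get_image(n)); K,p,M=cal(n); print(n,K.round(1).tolist(),p.round(1),M.round(3).tolist())
    for l in ("silencer_center","fixture","handle_tip","pad","aerosol_mid","cleaner_mid","threadlock_mid","end_cap_mid","strap_mid","spanner","driver","ramp_foot","clamp_base","handle_pivot"):
        print(l,[(np.round(r["point"]).tolist(),round(r["conf"],2)) for r in spotter.find_in(n,l)[:3]])
E
```

```text
{'t': np.float64(0.0), 'qpos': array([ 1.167,  0.424,  1.631,  0.   ,  1.089, -0.019]), 'qvel': array([ 0.001, -0.   ,  0.001, -0.001, -0.   , -0.   ]), 'joint_torque': array([-0.0000e+00, -5.4462e+01, -2.7366e+01,  6.5000e-02,  2.3000e-02,
       -0.0000e+00]), 'ee_pos': array([234.374, 578.774, 221.922]), 'orientation': array([-6.010e-01, -3.083e+00,  2.000e-03]), 'ft_force': array([ 0.832,  0.648, -0.698]), 'moment': array([ 0.003,  0.014, -0.002]), 'grasp_force': np.float64(0.0), 'width': np.float64(87.926)}
scene [[525.4, 0.0, 321.3], [0.0, 525.4, 238.5], [0.0, 0.0, 1.0]] [1060.7 -835.1 1254.1] [[0.838, 0.417, -0.351], [0.545, -0.627, 0.556], [0.012, -0.657, -0.753]]
silencer_center [([268.0, 332.0], 0.7), ([160.0, 337.0], 0.63), ([213.0, 262.0], 0.56)]
fixture [([357.0, 243.0], 0.57)]
handle_tip [([379.0, 174.0], 0.73)]
pad []
aerosol_mid [([416.0, 249.0], 0.68)]
cleaner_mid [([428.0, 193.0], 0.83)]
threadlock_mid [([433.0, 234.0], 0.61)]
end_cap_mid [([386.0, 317.0], 0.68), ([361.0, 239.0], 0.26)]
strap_mid [([306.0, 218.0], 0.6), ([359.0, 243.0], 0.41)]
spanner [([277.0, 242.
[... 396 characters left out ...]
er [([448.0, 232.0], 0.79), ([409.0, 358.0], 0.71), ([521.0, 331.0], 0.64)]
fixture [([266.0, 235.0], 0.97)]
handle_tip [([201.0, 212.0], 0.57), ([172.0, 309.0], 0.33)]
pad [([265.0, 234.0], 0.53)]
aerosol_mid [([253.0, 146.0], 0.57)]
cleaner_mid [([143.0, 180.0], 0.69)]
threadlock_mid [([202.0, 160.0], 0.82)]
end_cap_mid [([333.0, 152.0], 0.68), ([202.0, 212.0], 0.45)]
strap_mid [([215.0, 322.0], 0.66), ([143.0, 181.0], 0.22)]
spanner [([318.0, 322.0], 0.75)]
driver [([175.0, 310.0], 0.84), ([266.0, 234.0], 0.21)]
ramp_foot [([266.0, 233.0], 0.96), ([446.0, 232.0], 0.74), ([337.0, 150.0], 0.44)]
clamp_base [([266.0, 234.0], 0.67)]
handle_pivot [([264.0, 238.0], 0.84), ([238.0, 210.0], 0.4)]
```

View pics/top0.png

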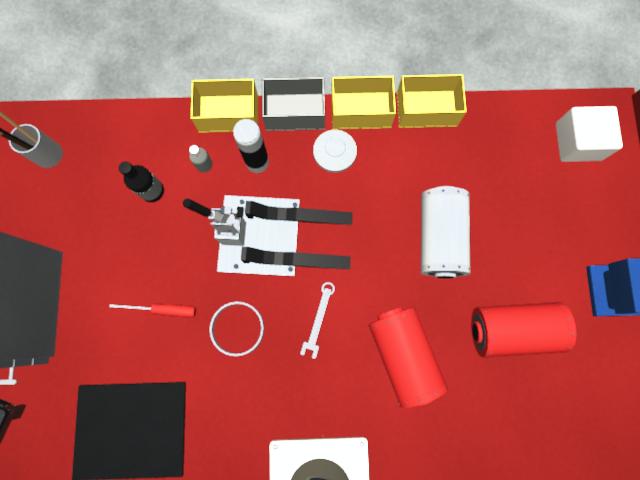

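View pics/scene0.png

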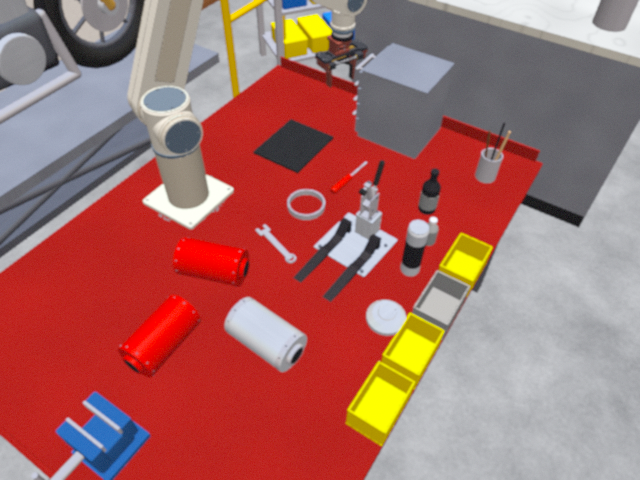

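The top view shows the grey silencer at (446,232), with its axis roughly along world x. The fixture is at (258,236), its ramp pointing right, with the foot at about (350,240). Both red look-alikes lie below, at (408,357) and (523,330). The handle tip is near (188,204).

```bash
cat >> h.py <<'E'
from scipy.optimize import minimize
a=np.linspace(0,2*np.pi,48)
def cyl(x,y,yaw,z=55):
    P=[]
    for s,r in((-95,55),(95,55),(105,30),(95,30),(-103,24)):
        P.append(np.c_[np.full(48,s),r*np.cos(a),r*np.sin(a)])
    P=np.vstack(P); return P@R.from_euler('z',yaw).as_matrix().T+[x,y,z]
def hullmask(pts):
    m=np.zeros((480,640),np.uint8); cv2.fillConvexPoly(m,np.round(cv2.convexHull(pts.astype(np.float32))*16).astype(np.int32),1,cv2.LINE_8,4); return m>0
def fitcyl(masks,x0,z=55):
    def c(v):
        return sum(1-(h&m).sum()/(h|m).sum() for n,m in masks.items() for h in [hullmask(proj(n,cyl(v[0],v[1],v[2],z)))])
    s=np.array(x0)+np.array([[0,0,0],[12,0,0],[0,12,0],[0,0,.1]])
    r=minimize(c,x0,method='Nelder-Mead',options=dict(initial_simplex=s,xatol=.05,fatol=1e-5)); return r.x,r.fun
def near(n,l,uv):
    L=spotter.regions_of(n,l); return min(L,key=lambda r:np.hypot(*(np.array(r["point"])-uv)))["region"]
E
python3 - <<'E'
from h import *
ims={n:optics.get_image(n) for n in("top","scene")}
mk={"top":near("top","silencer_center",(446,232)),"scene":near("scene","silencer_center",(266,332))}
x0=onz("top",(446,232),55); print(x0)
for sub in (("top",),("scene",),("top","scene")): print(sub,fitcyl({k:mk[k] for k in sub},[x0[0],x0[1],0]))
# fixture: fit white plate mask in top
im=ims["top"]; hsv=cv2.cvtColor(im,cv2.COLOR_BGR2HSV)
reg=near("top","fixture",(266,235)); print(reg.sum())
w=((hsv[...,1]<120)).astype(np.uint8); w[:190]=0;w[285:]=0;w[:,:205]=0;w[:,360:]=0
def plate(v):
    F=lambda P:np.asarray(P,float)@R.from_euler('z',v[2]).as_matrix().T+[v[0],v[1],0]
    m=hullmask(proj("top",F([(x,y,6) for x in(-95,95) for y in(-40,145)])))
    for s in(-55,55): m|=hullmask(proj("top",F([(s+d,y,z) for d in(-16,16) for y,z in((-175,0),(-35,16),(-35,0))])))
    return m,F
def c(v):
    m,F=plate(v); u=(m|(w>0)); u[:,:250]=u[:,:250]&0; return (u&~(m&(w>0)))[:, 250:].sum()
p=onz("top",(275,237),6)
s=np.array([p[0],p[1],0])+np.array([[0,0,0],[15,0,0],[0,15,0],[0,0,.08]])
r=minimize(c,s[0],method='Nelder-Mead',options=dict(initial_simplex=s,xatol=.05)); print(r.x,r.fun)
m,F=plate(r.x)
for n in ims:
    I=ims[n].copy()
    I=cv2.resize(I,None,fx=3,fy=3,interpolation=cv2.INTER_CUBIC)
    dr=lambda P,c:cv2.polylines(I,[np.round((proj(n,F(P))+.5)*3).astype(int)],True,c,1)
    dr([(-95,-40,6),(95,-40,6),(95,145,6),(-95,145,6)],(0,255,0))
    for s in(-55,55):dr([(s-16,-175,0),(s+16,-175,0),(s+16,-35,16),(s-16,-35,16)],(255,0,255))
    dr([(0,119,164),(0,119+115*np.cos(1.25),164+115*np.sin(1.25))],(255,255,0))
    u,v=(200,180) if n=="top" else (285,150)
    cv2.imwrite(f"pics/c_{n}.png",I[v*3:(v+150)*3,u*3:(u+180)*3])
E
python3 -c "
import cv2,numpy as np
cv2.imwrite('pics/c.png',cv2.resize(np.hstack([cv2.imread('pics/c_top.png'),cv2.imread('pics/c_scene.png')]),(800,334)))"
```

```text
[ 562.05295074 -308.53841031   55.        ]
('top',) (array([ 562.05295074, -308.53841031,    0.        ]), np.float64(1.0))
('scene',) (array([ 5.58777746e+02, -3.06091007e+02, -6.92295188e-02]), np.float64(0.03349418109565716))
('top', 'scene') (array([ 5.58777746e+02, -3.06091007e+02, -6.92295188e-02]), np.float64(1.0334941810956573))
7991
[ 5.74072911e+02  8.19009332e+01 -8.35041289e-02] 289.0
```

View pics/c.png

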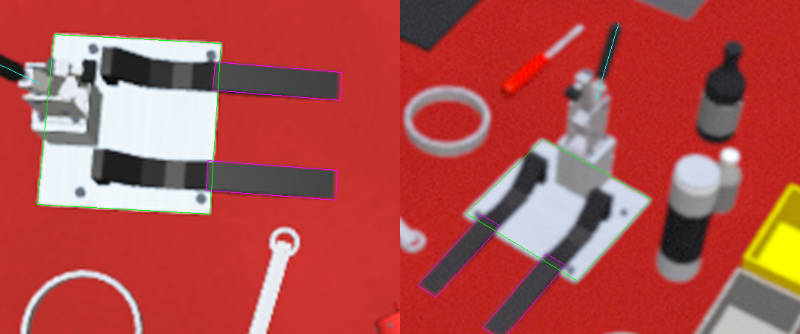

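The plate and ramp outlines fit in both views. Next I'll refine the silencer in the top view and work out the first move.

```bash
cat >> h.py <<'E'
FX=np.array([574.,81.9,-.0835])
def W(p): return R.from_euler('z',FX[2]).apply(p)+[FX[0],FX[1],0]
def L(p): return R.from_euler('z',-FX[2]).apply(np.array(p,float)-[FX[0],FX[1],0])
def go(p,yhead=None,local=True):
    "shift (cm) in current tool axes to reach p; turn deg so that tool y heads yhead (fixture yaw frame, mod pi)"
    o=get_obs(); M=R.from_rotvec(o["orientation"]); w=W(p) if local else np.array(p)
    print("t",o["t"].round(2),"now L",L(o["ee_pos"]).round(1),"F",o["ft_force"].round(1),"q",o["qpos"].round(2)); print(" shift cm",(M.inv().apply(w-o["ee_pos"])/10).round(2))
    ty=M.as_matrix()[:,1]; tx=M.as_matrix()[:,0]; h=np.arctan2(ty[1],ty[0])
    if yhead is not None: print(" turn",np.round((np.degrees(-(yhead+FX[2]-h))+90)%180-90,2)," toolx head L",np.degrees(np.arctan2(tx[1],tx[0])-FX[2]).round(1))
def silmask(box=(405,180,485,290)):
    im=optics.get_image("top"); h=cv2.cvtColor(im,cv2.COLOR_BGR2HSV)
    m=np.zeros((480,640),np.uint8); x0,y0,x1,y1=box; m[y0:y1,x0:x1]=(h[y0:y1,x0:x1,1]<130)|(h[y0:y1,x0:x1,2]<60)
    n,l,s,_=cv2.connectedComponentsWithStats(m); return l==1+np.argmax(s[1:,4])
E
python3 - <<'E'
from h import *
m=silmask(); print(m.sum())
v,f=fitcyl({"top":m},[559,-306,-.069]); print(v,f,"local",L([v[0],v[1],55]),"dyaw",v[2]-FX[2])
print("scene local",L([558.8,-306.1,55]))
for l,uv,z in(("aero",(253,146),95),("cleaner",(143,180),85),("thread",(202,160),50),("cap",(333,152),20),("strap",(215,322),10),("spanner",(318,322),5),("driver",(172,309),10)): 
    w=onz("top",uv,z);print(l,w.round(),L(w).round())
go([17+95+16+30,-388,150],np.pi/2)
E
```

```text
4362
[ 5.61962757e+02 -3.05227991e+02 -6.70966600e-02] 0.01648227590878304 local [  20.2923326  -386.78314045   55.        ] dyaw 0.016403340007100087
scene local [  17.21332362 -387.91589487   55.        ]
aero [769. 135.  95.] [190.  69.  95.]
cleaner [697. 389.  85.] [ 97. 316.  85.]
thread [755. 263.  50.] [166. 196.  50.]
cap [780. -53.  20.] [ 216. -117.   20.]
strap [372. 234.  10.] [-214.  135.   10.]
spanner [365.  -5.   5.] [-201. -104.    5.]
driver [405. 335.  10.] [-190.  238.   10.]Traceback (most recent call last):
  File "<stdin>", line 7, in <module>
  File "h.py", line 34, in go
    print("t",o["t"].round(2),"now L",L(o["ee_pos"]).round(1),"F",o["ft_force"].round(1),"q",o["qpos"].round(2)); print(" shift cm",(M.inv().apply(w-o["ee_pos"])/10).round(2))
              ^^^^^^^^^^^^
AttributeError: 'float' object has no attribute 'round'
```

```bash
sed -i 's/o\["t"\].round(2)/round(float(o["t"]),2)/' h.py; python3 - <<'E'
from h import *
go([165,-387,222],np.pi/2)
E
```

```text
t 1.8 now L [-379.7  467.4  222.7] F [-0.1 -0.7 -0.7] q [ 1.17  0.42  1.63  0.    1.09 -0.02]
 shift cm [-7.737e+01 -6.542e+01  6.000e-02]
 turn -17.26  toolx head L 162.7
```

Emit:
move_arm([
  [-4,-3.2,-3,0,90],
  [-4.5,-3.8,-3,0,90],
  [-4.5,-3.8,-2,0,90],
  [-4.5,-3.8,0,0,90],
  [-4.5,-3.8,0,0,90],
  [-4.5,-3.8,0,0,90],
  [-4.5,-3.8,0,0,90],
  [-4.5,-3.8,0,0,90],
  [-4.5,-3.8,0,0,90],
  [-4.5,-3.8,0,0,90],
])

```text
t: 3.05
ee_pos: [505.9, 66.6, 301.4]
orientation: [0.601, 3.083, 0.001]
ft_force: [1.1, 0.3, 0.2]
width: 79.1
grasp_force: 0.0
```

Emit:
move_arm([
  [-4.5,-3.8,0,0,90],
  [-4.5,-3.8,0,0,90],
  [-4.5,-3.8,0,0,90],
  [-4.5,-3.8,0,0,90],
  [-4.5,-3.8,2,0,90],
  [-4.5,-3.8,3,0,90],
  [-4.5,-3.8,3,0,90],
  [0,0,0,-8.6,90],
  [0,0,0,-8.6,90],
  [0,0,0,0,90],
])

```text
t: 4.3
ee_pos: [694.2, -290.8, 223.9]
orientation: [-0.135, -3.138, -0.0]
ft_force: [-0.4, 0.1, 1.4]
width: 78.9
grasp_force: 0.0
```

```bash
python3 - <<'E'
from h import *
go([165,-387,45],np.pi/2)
print(get_obs()["ee_pos"])
E
```

```text
t 4.3 now L [ 150.9 -361.4  223.9] F [-0.4  0.1  1.4] q [-0.41  0.61  1.31  0.    1.22 -1.9 ]
 shift cm [-1.43 -2.56 17.89]
 turn -0.15  toolx head L 179.8
[ 694.20171079 -290.82403892  223.91012233]
```

Emit:
move_arm([
  [-0.7,-1.3,4,0,90],
  [-0.7,-1.3,5,0,90],
  [0,0,5,0,90],
  [0,0,3.5,0,90],
  [1,0,0,0,90],
  [1,0,0,0,90],
  [0.5,0,0,0,90],
  [0,0,0,0,90],
])

```text
t: 5.3
ee_pos: [681.6, -316.1, 51.4]
orientation: [0.134, 3.136, -0.002]
ft_force: [1.0, -0.2, 0.1]
width: 79.2
grasp_force: 0.0
```

```bash
python3 - <<'E'
from h import *
go([105,-387,45],np.pi/2)
cv2.imwrite("pics/w1.png",optics.get_image("wrist"))
E
```

```text
t 5.3 now L [ 140.4 -387.7   51.4] F [ 1.  -0.2  0.1] q [-0.45  0.79  1.4  -0.    0.95 -1.94]
 shift cm [3.54 0.06 0.63]
 turn -0.1  toolx head L 179.9
```

View pics/w1.png

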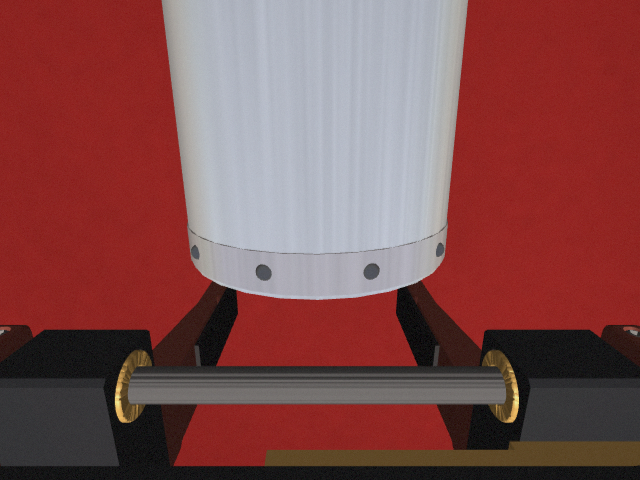

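The wrist view shows the silencer's near end centred at column 317, between the two fingers (235 and 400). Next is a slow axial push.

Emit:
move_arm([
  [0.5,0,0.4,0,90],
  [0.5,0,0.2,0,90],
  [0.3,0,0,0,90],
  [0.3,0,0,0,90],
  [0.3,0,0,0,90],
  [0.3,0,0,0,90],
  [0.3,0,0,0,90],
  [0.3,0,0,0,90],
  [0.3,0,0,0,90],
  [0.3,0,0,0,90],
])

```text
t: 6.6
ee_pos: [647.3, -312.8, 43.5]
orientation: [0.133, 3.138, -0.0]
ft_force: [4.1, 0.3, 0.3]
width: 79.1
grasp_force: 2.2
```

```bash
python3 - <<'E'
from h import *
go([105,-387,45],np.pi/2)
m=near("scene","silencer_center",(266,332)) if optics.get_image("scene") is not None else 0
v,f=fitcyl({"scene":m},[560,-306,-.07]); print(m.sum(),f,L([v[0],v[1],55]).round(1),v[2]-FX[2])
E
```

```text
t 6.6 now L [ 105.9 -387.2   43.5] F [4.1 0.3 0.3] q [-0.47  0.77  1.48  0.    0.89 -1.95]
 shift cm [ 0.09  0.02 -0.15]
 turn -0.07  toolx head L 179.9
1983 0.4315245478036176 [  -3.8 -386.9   55. ] -0.01579669190641543
```

Emit:
move_arm([
  [-0.5,0,0,0,90],
  [-2,0,0,0,90],
  [-3,0,0,0,90],
  [0,0,-5,0,90],
  [0,0,-6,0,90],
  [0,0,-6,9,90],
  [0,0,0,10,90],
  [0,0,0,10,90],
  [0,0,0,10,90],
  [0,0,0,10,90],
])

```text
t: 7.95
ee_pos: [701.2, -317.2, 212.6]
orientation: [-1.429, -2.795, 0.001]
ft_force: [-0.4, -0.2, -0.1]
width: 79.1
grasp_force: 0.0
```

Emit:
move_arm([
  [0,0,0,10,90],
  [0,0,0,10,90],
  [0,0,0,10,90],
  [0,0,0,10,100],
  [0,0,0,0,100],
])

```text
t: 8.57
ee_pos: [701.4, -317.2, 212.7]
orientation: [-2.292, -2.146, 0.002]
ft_force: [-0.4, -0.3, -0.5]
width: 87.4
grasp_force: 0.0
```

```bash
python3 - <<'E'
from h import *
go([0,-485,230],0)
m=silmask(); v,f=fitcyl({"top":m},[545,-306,-.083]); print(m.sum(),f,L([v[0],v[1],55]).round(1),v[2]-FX[2])
optics.get_image("scene");m=near("scene","silencer_center",(260,330))
v,f=fitcyl({"scene":m},[545,-306,-.08]); print(m.sum(),f,L([v[0],v[1],55]).round(1),v[2]-FX[2])
E
```

```text
t 8.57 now L [ 160.3 -387.1  212.7] F [-0.4 -0.3 -0.5] q [-0.44  0.65  1.27 -0.    1.22 -0.37]
 shift cm [ -9.5  -16.2   -1.71]
 turn 1.03  toolx head L 91.0
7445 0.3900604432505037 [  -5.2 -413.2   55. ] 0.05784385050814377
3403 0.02941176470588236 [  -1.4 -388.3   55. ] -0.0014354948305455584
```

Emit:
move_arm([
  [-3,-5,0,1,100],
  [-3,-5.5,0,0,100],
  [-3,-5.5,0,0,100],
  [0,0,5,0,100],
  [0,0,5,0,100],
  [0,0,4,0,100],
  [0,0,3,0,100],
  [0,0,0,0,100],
])

```text
t: 9.72
ee_pos: [534.1, -393.2, 40.9]
orientation: [-2.308, -2.124, 0.002]
ft_force: [-0.0, -0.2, 0.5]
width: 88.0
grasp_force: 0.0
```

```bash
python3 - <<'E'
from h import *
go([1,-455,40],0)
m=silmask(); v,f=fitcyl({"top":m},[545,-306,-.083]); print(m.sum(),f,L([v[0],v[1],55]).round(1),v[2]-FX[2])
cv2.imwrite("pics/t2.png",optics.get_image("top")[130:370,150:550])
E
```

```text
t 9.72 now L [-1.000e-01 -4.768e+02  4.090e+01] F [-0.  -0.2  0.5] q [-0.65  0.71  1.62 -0.    0.82 -0.57]
 shift cm [2.18 0.12 0.1 ]
 turn 0.04  toolx head L 90.0
6196 0.27174439244795867 [  -3.9 -392.8   55. ] 0.07581984208627082
```

View pics/t2.png

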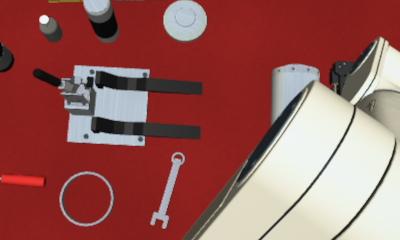

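Emit:
move_arm([
  [0.8,0,0,0,100],
  [0.8,0,0,0,100],
  [0.2,0,0,0,100],
  [0.2,0,0,0,100],
  [0.2,0,0,0,100],
  [0.2,0,0,0,100],
  [0.3,0,0,0,100],
  [0.3,0,0,0,100],
  [0.4,0,0,0,100],
  [0.4,0,0,0,100],
])

```text
t: 11.08
ee_pos: [538.9, -356.1, 43.2]
orientation: [-2.313, -2.125, -0.0]
ft_force: [0.7, -1.1, 0.8]
width: 87.8
grasp_force: 0.1
```

Emit:
move_arm([
  [0.5,0,0,0,100],
  [0.5,0,0,0,100],
  [0.6,0,0,0,100],
  [0.6,0,0,0,100],
  [0.6,0,0,0,100],
  [0.6,0,0,0,100],
  [0.6,0,0,0,100],
  [0.6,0,0,0,100],
  [0.6,0,0,0,100],
  [0.6,0,0,0,100],
])

```text
t: 12.32
ee_pos: [543.9, -298.3, 43.3]
orientation: [-2.313, -2.125, 0.0]
ft_force: [0.3, -0.1, 0.4]
width: 88.0
grasp_force: 0.1
```

```bash
cat >> h.py <<'E'
def sil(y,z=55,pic=None):
    im=optics.get_image("scene"); g=W([0,y,z]); m=near("scene","silencer_center",proj("scene",g)[0])
    v,f=fitcyl({"scene":m},[g[0],g[1],FX[2]],z); print("sil",m.sum(),round(f,3),L([v[0],v[1],z]).round(1),"dyaw",(v[2]-FX[2]).round(4))
    if pic: cv2.imwrite(pic,im[130:430,120:520])
E
python3 - <<'E'
from h import *
go([1,-230,42],0); sil(L(get_obs()["ee_pos"])[1]+65)
E
```

```text
t 12.32 now L [   1.7 -381.4   43.3] F [ 0.3 -0.1  0.4] q [-0.52  0.66  1.73  0.    0.76 -0.44]
 shift cm [15.14 -0.08  0.13]
 turn -0.06  toolx head L 89.9
sil 1635 0.505 [   7.8 -313.4   55. ] dyaw -0.0402
```

Emit:
move_arm([
  [0.6,0,0,0,100],
  [0.6,0,0,0,100],
  [0.6,0,0,0,100],
  [0.6,0,0,0,100],
  [0.6,0,0,0,100],
  [0.6,0,0,0,100],
  [0.6,0,0,0,100],
  [0.6,0,0,0,100],
  [0.6,0,0,0,100],
  [0.6,0,0,0,100],
])

```text
t: 13.68
ee_pos: [549.0, -238.5, 43.3]
orientation: [2.313, 2.125, 0.0]
ft_force: [-0.6, -1.1, -0.1]
width: 88.0
grasp_force: 0.1
```

```bash
python3 - <<'E'
from h import *
o=get_obs(); im=optics.get_image("wrist"); cv2.imwrite("pics/w2.png",im); go([1,-230,42],0); y=L(o["ee_pos"])[1]+65
for x,yy,z in((95,y,110),(-95,y,110),(95,y,55),(95,y,85)): print(proj("wrist",W([x,yy,z])).round())
E
```

```text
t 13.72 now L [   1.6 -320.8   43.2] F [ 0.6  0.1 -0.8] q [-0.43  0.63  1.78  0.    0.73 -0.34]
 shift cm [ 9.08 -0.07  0.13]
 turn -0.05  toolx head L 90.0
[[665. 183.]]
[[-54. 185.]]
[[542. 162.]]
[[596. 171.]]
```

View pics/w2.png

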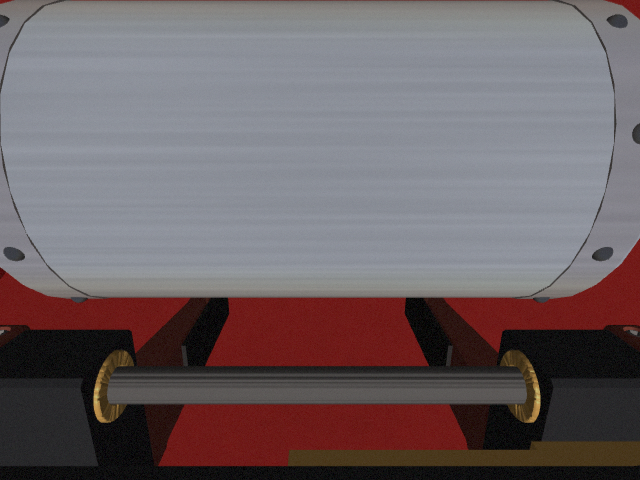

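The wrist view shows the silencer square on both fingers: the lower edge is at row 297 on both sides. The seams are centred at about column 307 against 305 predicted. I'll carry on.

Emit:
move_arm([
  [0.6,0,0,0,100],
  [0.6,0,0,0,100],
  [0.6,0,0,0,100],
  [0.6,0,0,0,100],
  [0.6,0,0,0,100],
  [0.6,0,0,0,100],
  [0.6,0,0,0,100],
  [0.6,0,0,0,100],
  [0.6,0,0,0,100],
  [0.6,0,0,0,100],
])

```text
t: 14.98
ee_pos: [554.0, -178.7, 43.3]
orientation: [-2.313, -2.126, 0.0]
ft_force: [-0.1, -0.0, -0.1]
width: 88.0
grasp_force: 0.1
```

Emit:
move_arm([
  [0.6,0,0,0,100],
  [0.6,0,0,0,100],
  [0.6,0,0,0,100],
  [0.6,0,0,0,100],
  [0.6,0,-0.07,0,100],
  [0.6,0,-0.07,0,100],
  [0.6,0,-0.07,0,100],
  [0.6,0,-0.07,0,100],
  [0.6,0,-0.07,0,100],
  [0.6,0,-0.07,0,100],
])

```text
t: 16.23
ee_pos: [560.2, -120.3, 48.4]
orientation: [2.311, 2.124, 0.001]
ft_force: [-1.4, -7.1, 5.3]
width: 87.8
grasp_force: 3.4
```

```bash
python3 - <<'E'
from h import *
go([1,-100,56],0); im=optics.get_image("wrist"); cv2.imwrite("pics/w3.png",im)
E
```

```text
t 16.23 now L [   3.1 -202.7   48.4] F [-1.4 -7.1  5.3] q [-0.23  0.6   1.84 -0.    0.7  -0.15]
 shift cm [10.26 -0.22 -0.77]
 turn -0.06  toolx head L 89.9
```

View pics/w3.png

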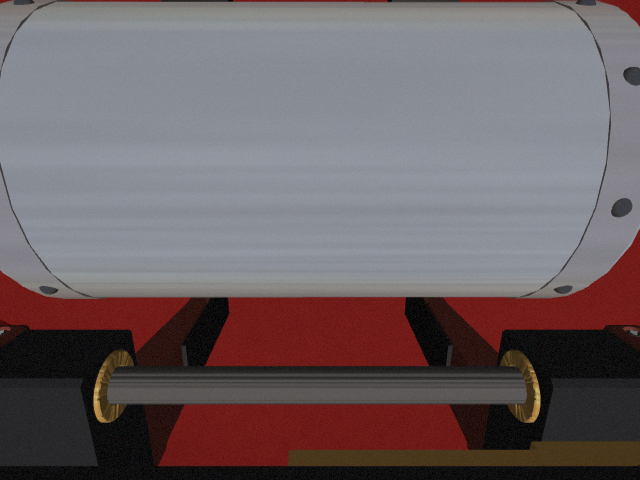

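Emit:
move_arm([
  [0.6,-0.02,-0.07,0,100],
  [0.6,-0.02,-0.07,0,100],
  [0.6,-0.02,-0.07,0,100],
  [0.6,-0.02,-0.07,0,100],
  [0.6,-0.02,-0.07,0,100],
  [0.6,-0.02,-0.07,0,100],
  [0.6,-0.02,-0.07,0,100],
  [0.6,-0.02,-0.07,0,100],
  [0.6,0,-0.07,0,100],
  [0.6,0,-0.07,0,100],
])

```text
t: 17.52
ee_pos: [563.0, -60.1, 55.1]
orientation: [2.312, 2.125, -0.0]
ft_force: [-1.4, -6.5, 5.3]
width: 87.6
grasp_force: 3.4
```

Emit:
move_arm([
  [0.5,0,-0.06,0,100],
  [0.5,0,-0.06,0,100],
  [0.5,0,-0.06,0,100],
  [0.5,0,-0.06,0,100],
])

```text
t: 18.02
ee_pos: [564.7, -40.2, 57.4]
orientation: [2.312, 2.125, -0.0]
ft_force: [-0.8, -6.1, 4.7]
width: 87.6
grasp_force: 3.4
```

```bash
python3 - <<'E'
from h import *
go([1,-100,56],0)
E
```

```text
t 18.02 now L [   0.9 -122.4   57.4] F [-0.8 -6.1  4.7] q [-0.09  0.58  1.85 -0.    0.71 -0.01]
 shift cm [2.24 0.01 0.14]
 turn -0.04  toolx head L 90.0
```

Emit:
move_arm([
  [0.3,0,0,0,100],
  [0.3,0,0,0,100],
  [0.3,0,0,0,100],
  [0.3,0,0,0,100],
  [0.3,0,0,0,100],
  [0.3,0,0,0,100],
  [0.2,0,0,0,100],
  [0.2,0,0,0,100],
  [0.2,0,0,0,100],
  [0.2,0,0,0,100],
])

```text
t: 19.27
ee_pos: [566.4, -13.4, 56.8]
orientation: [-2.313, -2.125, 0.0]
ft_force: [0.1, -0.6, -0.2]
width: 88.1
grasp_force: 0.0
```

```bash
python3 - <<'E'
from h import *
go([1,-68,56],0); cv2.imwrite("pics/w4.png",optics.get_image("wrist"))
E
```

```text
t 19.27 now L [  0.3 -95.6  56.8] F [ 0.1 -0.6 -0.2] q [-0.04  0.58  1.85  0.    0.71  0.04]
 shift cm [2.76 0.06 0.08]
 turn -0.07  toolx head L 89.9
```

View pics/w4.png

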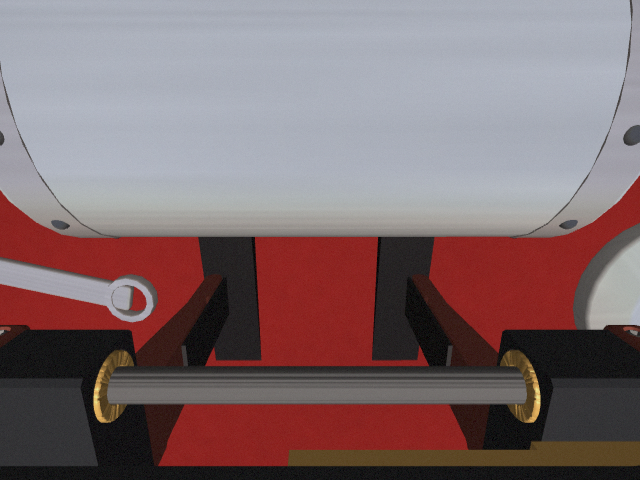

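The silencer has rolled into the V: its edge is level at row 237 and its centre column is about 314, against 316 for the rails. I'll retreat, go over the clamp and check the seat on the way.

Emit:
move_arm([
  [-1.5,0,0,0,100],
  [-3,0,0,0,50],
  [-2,0,-4,0,0],
  [0,0,-6,0,0],
  [0,0,-6,0,0],
  [0,0,-6,0,0],
  [0,0,-5,0,0],
  [0,0,0,0,0],
])

```text
t: 20.32
ee_pos: [562.9, -79.7, 331.6]
orientation: [2.309, 2.12, 0.008]
ft_force: [-0.8, 0.0, -0.8]
width: 21.2
grasp_force: 0.0
```

```bash
python3 - <<'E'
from h import *
go([0,113,325],0); sil(0,63.2,"pics/s3.png")
m=near("scene","handle_tip",(379,174)); 
p=proj("scene",[W([0,119+r*np.cos(t),164+r*np.sin(t)]) for t in(1.1,1.25,1.4) for r in (73,115)]).round(); print(p.tolist(), spotter.find_in("scene","handle_tip")[:1])
E
```

```text
t 20.32 now L [   2.4 -162.   331.6] F [-0.8  0.  -0.8] q [-0.16  0.23  1.65 -0.    1.26 -0.08]
 shift cm [27.5  -0.29  0.64]
 turn -0.1  toolx head L 89.9
sil 2771 1.0 [ 0.   0.  63.2] dyaw 0.0
[[381.0, 172.0], [386.0, 159.0], [379.0, 173.0], [383.0, 160.0], [377.0, 174.0], [380.0, 162.0]] [{'point': [376.5, 175.6], 'conf': 0.8}]
```

View pics/s3.png

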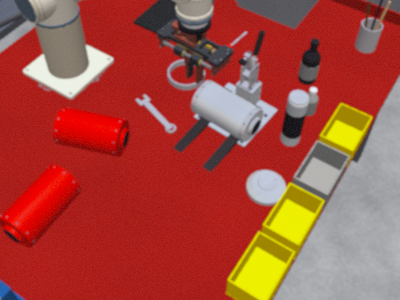

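The silencer is seated in the V, at about (228,108) in the crop. The handle tip is at full-image (382,161), which matches 1.25 rad.

```bash
cat >> h.py <<'E'
def sil2(cam,z=63.2):
    optics.get_image(cam); g=W([0,0,z]); h=hullmask(proj(cam,cyl(g[0],g[1],FX[2],z)))
    rs=[r for l in("silencer_center",) for r in spotter.regions_of(cam,l)]
    m=max(rs,key=lambda r:(h&r["region"]).sum()/(h|r["region"]).sum())["region"]
    v,f=fitcyl({cam:m},[g[0],g[1],FX[2]],z); print(cam,m.sum(),round(f,3),L([v[0],v[1],z]).round(1),"dyaw",(v[2]-FX[2]).round(4))
E
python3 - <<'E'
from h import *
sil2("scene"); sil2("top")
E
```

```text
scene 2572 0.03 [ 0.5 -1.7 63.2] dyaw -0.0107
top 4189 0.058 [-0.   0.2 63.2] dyaw 0.0002
```

Emit:
move_arm([
  [4,0,0,0,0],
  [5,0,0,0,0],
  [5,0,0,0,0],
  [5,0,0,0,0],
  [5,-0.2,0,0,0],
  [3.5,-0.1,0,0,0],
  [0,0,3,0,0],
  [0,0,0,0,0],
])

```text
t: 21.72
ee_pos: [579.5, 195.9, 294.0]
orientation: [-2.31, -2.125, 0.009]
ft_force: [-0.7, -0.2, 0.3]
width: 0.8
grasp_force: 0.0
```

```bash
python3 - <<'E'
from h import *
go([0,113,257],0)
p=[]
for t in(1.25,1.05,.85,.65,.5,.35,.2,.1,0): c,s=np.cos(t),np.sin(t); p.append([119+100*c-9*s-10,164+100*s+9*c])
print(np.round(p,1).tolist()); print((np.diff(p,axis=0)/10).round(2).tolist())
E
```

```text
t 21.73 now L [ -4.  114.1 294. ] F [-0.7 -0.2  0.3] q [ 0.31  0.34  1.59 -0.    1.22  0.39]
 shift cm [-0.1   0.43  3.7 ]
 turn -0.0  toolx head L 90.0
[[132.0, 261.7], [151.0, 255.2], [168.2, 245.1], [183.2, 231.7], [192.4, 219.8], [199.9, 206.7], [205.2, 192.7], [207.6, 182.9], [209.0, 173.0]]
[[1.9, -0.65], [1.73, -1.02], [1.49, -1.34], [0.93, -1.18], [0.74, -1.31], [0.54, -1.41], [0.24, -0.97], [0.14, -0.99]]
```

Emit:
move_arm([
  [0,0.2,1.8,0,0],
  [0,0.2,1.6,0,0],
  [0.9,0,0,0,0],
  [0.9,0,0,0,0],
  [0.95,0,0.33,0,0],
  [0.95,0,0.33,0,0],
  [0.87,0,0.51,0,0],
  [0.87,0,0.51,0,0],
  [0,0,0,0,0],
])

```text
t: 22.85
ee_pos: [589.4, 250.5, 245.3]
orientation: [-2.312, -2.126, 0.001]
ft_force: [-0.2, -1.0, 0.2]
width: 0.3
grasp_force: 0.0
```

```bash
python3 - <<'E'
from h import *
go([0,168,245],0)
optics.get_image("scene"); r=spotter.find_in("scene","handle_tip")[:2]; print(r)
print(proj("scene",[W([0,119+73*np.cos(t),164+73*np.sin(t)]) for t in(.65,.85,1.05,1.25)]).round().tolist())
E
```

```text
t 22.85 now L [  1.3 169.3 245.3] F [-0.2 -1.   0.2] q [0.38 0.42 1.57 0.   1.15 0.47]
 shift cm [-0.13 -0.13  0.03]
 turn -0.02  toolx head L 90.0
[{'point': [376.4, 183.4], 'conf': 0.57}]
[[385.0, 173.0], [383.0, 172.0], [381.0, 172.0], [379.0, 173.0]]
```

Emit:
move_arm([
  [0.75,0,0.67,0,0],
  [0.75,0,0.67,0,0],
  [0.46,0,0.6,0,0],
  [0.46,0,0.6,0,0],
  [0.37,0,0.65,0,0],
  [0.37,0,0.65,0,0],
  [0.25,0,0.7,0,0],
  [0.25,0,0.7,0,0],
  [0,0,0,0,0],
])

```text
t: 24.08
ee_pos: [592.6, 286.3, 193.0]
orientation: [-2.313, -2.126, 0.001]
ft_force: [-0.4, 0.1, 0.6]
width: 0.4
grasp_force: 0.0
```

```bash
python3 - <<'E'
from h import *
go([0,209,173],0); print(get_obs()["ft_force"]); sil2("top")
cv2.imwrite("pics/s4.png",cv2.resize(optics.get_image("scene")[120:320,260:480],None,fx=3,fy=3))
E
```

```text
t 24.07 now L [  1.5 205.2 193. ] F [-0.4  0.1  0.6] q [0.43 0.5  1.57 0.   1.07 0.52]
 shift cm [ 0.38 -0.15  2.  ]
 turn -0.05  toolx head L 89.9
[-0.3626615   0.0729256   0.57785291]
top 4052 0.091 [-1.1 -1.2 63.2] dyaw 0.0192
```

View pics/s4.png

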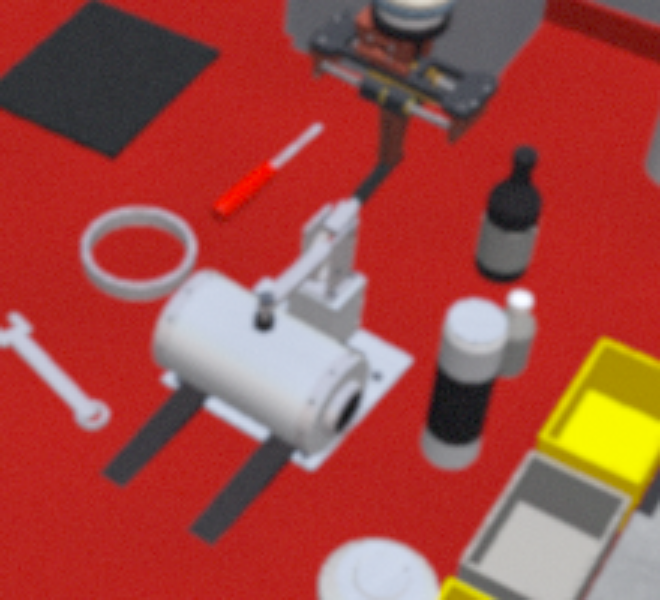

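The arm and pad are down on the middle of the silencer and the handle is nearly level. I'll press on past dead centre.

Emit:
move_arm([
  [0.15,0,0.5,0,0],
  [0.15,0,0.5,0,0],
  [0.1,0,0.5,0,0],
  [0,0,0.5,0,0],
  [0,0,0.2,0,0],
  [0,0,0,0,0],
])

```text
t: 24.98
ee_pos: [593.4, 290.5, 173.2]
orientation: [-2.313, -2.126, -0.001]
ft_force: [-3.7, -2.2, 10.9]
width: 0.6
grasp_force: 5.7
```

```bash
python3 - <<'E'
from h import *
go([0,209,171],0)
E
```

```text
t 24.98 now L [  1.9 209.5 173.2] F [-3.7 -2.2 10.9] q [0.44 0.53 1.58 0.   1.03 0.52]
 shift cm [-0.05 -0.19  0.22]
 turn -0.06  toolx head L 89.9
```

Emit:
move_arm([
  [0,0,0.1,0,0],
  [0,0,0,0,0],
  [0,0,-1,0,0],
  [0,0,-4,0,0],
  [0,0,-6,0,0],
  [0,0,-5,0,0],
  [0,0,0,0,0],
])

```text
t: 25.85
ee_pos: [595.2, 291.3, 335.8]
orientation: [2.311, 2.124, 0.013]
ft_force: [-1.1, 1.2, -0.4]
width: 0.1
grasp_force: 0.0
```

```bash
python3 - <<'E'
from h import *
go([0,209,300],0); sil2("scene")
I=cv2.resize(optics.get_image("scene")[120:270,290:440],None,fx=4,fy=4,interpolation=cv2.INTER_CUBIC)
for t,c in((0,(0,255,0)),(.15,(255,255,0))):
    q=(proj("scene",[W([0,119,164]),W([0,119+115*np.cos(t),164+115*np.sin(t)])])-[290,120]+.5)*4
    cv2.line(I,*[tuple(int(a) for a in r) for r in q],c,1)
cv2.imwrite("pics/s5.png",I)
E
```

```text
t 25.85 now L [  3.7 210.4 335.8] F [-1.1  1.2 -0.4] q [0.44 0.38 1.43 0.   1.32 0.52]
 shift cm [-0.16 -0.4   3.58]
 turn -0.06  toolx head L 89.9
scene 2520 0.047 [-1.5 -2.8 63.2] dyaw 0.0246
```

View pics/s5.png

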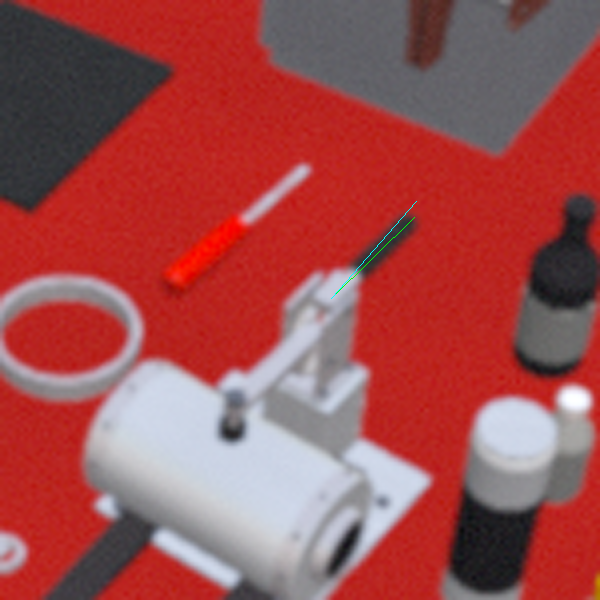

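The handle lies along the level line (green) and the clamp is locked on the middle of the silencer. The robot is clear, so I'll hand it in.

```bash
python3 -c "
from workcell import close_job
print(close_job())"
```

```text
the job is handed in; nothing more can be done
None
```

The silencer lies square and centred in the V (within about 2 mm by camera), the clamp handle is level and locked on its middle, the other things on the bench were left alone, and the job was handed in at about 26 s.

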